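Open the tool box to its stop and put the sanding block away

ROBOT

A 6-joint arm with a two-finger parallel gripper is mounted at the origin on the work surface. World frame = base frame: x ahead of the robot, y to its left, z up, the work surface at z = 0. Lengths are in m, angles in rad, forces in N, time in s.
With the tool pointing down it reaches from about 0.35 to 0.775 m from the base axis. Payload 7.3 kg.
Tool frame: the origin (TCP) lies midway between the tips of the shut fingers; the grasp point (between the pads) lies 19 mm behind it; z points along the fingers, y is the direction in which the jaws open and shut (so a half turn about z gives the same grasp; the last joint's range is limited). The gripper opens to 92 mm and grips with 3 to 60 N. Pads are 19 mm wide; open, the fingers measure 130 mm over their backs; the gripper's body (75 mm by 190 mm) begins 47 mm behind the grasp point.
Start: joints at [1.061, 0.342, 1.524, -0, 1.275, -0.146], TCP at [0.187, 0.491, 0.227] pointing down, gripper open.
Joint ranges: [-2.53, 2.53], [-0.77, 2.02], [0.04, 2.7], [-1, 4.14], [0.28, 2.66], [-3.11, 3.11]. Speed limits (rad/s): [2.57, 2.57, 3.14, 3.14, 3.14, 3.14].

INTERFACE

Orientations are given as [roll, pitch, yaw] about the fixed x, y, z axes, in that order (R = Rz(yaw) Ry(pitch) Rx(roll)).
In Python, from cell import robot, imaging gives the robot as it stands. The module is installed in compiled form; this text tells all that it offers.
- The arm moves only by the tool send_rows, never from a script. Its argument "plan" is a list of rows, each a list of 3 entries, a list of its own where there are three numbers: the shift along the world's x, y, z in m, then the turn, a rotation vector about the world's x, y, z in rad, then the closure in counts, from 0 (fully open) to 255 (shut). A call has 1 to 20 rows; each row shifts and turns the commanded pose from where the row before left it; what a row does not reach is not made up. A row lasts 1/10 s, in which the tool goes at most 50 mm and 8.59 degrees, less where a joint would pass 70% of its speed; a pose out of reach is approached as far as the arm can. A call is refused whole if a number of a shift passes 0.05 or a number of a turn 0.15, either way. A call with a gripper value outside its range is refused whole. The fingers move at their own pace and stop on an object; "newtons" is the grip in N (left out, the last holds). Time passes only in rows, so rows that do not move let the fingers close. It gives the time, the measured TCP pose, the force and the opening at its end, in the units of the state.
- robot.observe(): the state, without advancing time (a new reading comes with each control period).
- imaging.read_camera(name): name is "scene" or "side" or "wrist"; returns a dict with "pixels" (480x640x3 uint8, red, green, blue), "fx", "fy", "cx", "cy" (pixels), "dist_coeffs" ([k1, k2, p1, p2, k3] as OpenCV has them; the pictures are not rectified), "world_from_camera" (4x4, takes a point from camera to world coordinates). Camera axes: x right, y down, z forward; pixel columns grow to the right and rows downward; lengths in m; the calibration is good to about 2 mm. A picture is of the moment at which its call begins. There is no depth.
- robot.hand_in(): hands the job in, once; it reports no verdict.
The state is a dict: "time": time; "qpos": joint angles; "qvel": joint speeds; "joint_efforts": joint torques, N m; "tool_pos": TCP position; "tool_rot": TCP orientation; "contact_force": force on the tool from outside, world axes, zero at the start; "torque": the same for the moment, N m; "opening": finger opening in m.
Only numpy, scipy, OpenCV 4.12 (cv2) and the standard library are available. Lean on these libraries where they do the work, as an engineer would, in place of code of your own. Each camera call takes 0.05 s, during which the arm holds its last target.

TASK

Put the cork sanding block away: open the hinged lid of the wooden tool box all the way back until it rests against the rubber pads of the stop behind it, pressing only gently and never slamming it; the hinge is stiff, so a lid left short of the pads will not fall onto them. Then lay the sanding block flat on the floor of the larger, empty compartment without dropping it, let go, and leave the lid resting on its stop and the other things on the bench where they are.

Things in the scene. Friction and masses are not known exactly. Their poses are not given: they have to be found in the camera images.
- box: Open brown wooden tool box fixed to the bench, 150 (its x) x 300 (its y) x 80 mm high without the lid, walls and floor 8 mm. Origin: centre of the underside; x points away from the robot at yaw 0, to the hinged rear side; z up. A 6 mm divider 63 mm high, centred at its y = +45 mm, parts the small compartment (on +y, holding a pencil, a rod and a steel block) from the large empty one.
- tray (a point): Centre of the floor of the large compartment (134 mm along the box's x, 184 mm along its y, 72 mm deep), at box (0, -50, 8) mm. Axes as the box.
- lid (a joint): Angle of the lid, rad: 0 shut, growing as it opens upward and back; 1.57 upright. Stiff friction hinge of about 0.5 N m: the lid (300 to 550 g) stays where it is left at any angle; about 3 to 7 N at the handle move it. It meets the stop somewhere between 1.70 and 1.98 rad, as the stop happens to be set.
- lid_hinge (a point): Middle of the hinge line of the lid, at box (75, 0, 80) mm, axis along the box's y. The point turns with the lid: its -x points along the lid to the free edge, its z out of the lid's outer face. The lid is a 304 mm wide, 12 mm thick wooden panel that reaches 158 mm from the hinge, underside at the point's z = 0.
- lid_handle (a point): Middle of the steel bar handle on the lid's outer face: a round bar 10 mm thick, 100 mm long, parallel to the hinge, on two legs, its axis 48 mm above the outer face and 132 mm from the hinge; at lid_hinge (-132, 0, 60) mm. The free edge lies 26 mm beyond it. Turns with the lid (axes as lid_hinge). Fingers opened wide around it can push on the lid.
- stop_frame: Steel stop behind the box, fixed to it: base plate 90 x 270 x 8 mm; origin under its centre, at box (125, 0, 0) mm. It carries two posts 174 mm high at its y = +-110 mm with rubber pads (16 mm round bars along y, axes 170 mm above the bench). The posts are clamped anywhere in slots: pad axes 33 to 60 mm behind the hinge, NOT reported. Pads give about 3 mm at 10 N; over 20 N harms them.
- block: Plain cork sanding block, 80 (its x) x 46 (its y) x 30 mm, 50 to 120 g, lying flat on the bench to one side of the box. Origin: centre of the underside.
- offcut: Pine offcut, 120 x 60 x 18 mm, lying on the other side of the box. Not to be moved.
- square: Try square lying flat, wooden stock 110 mm and steel blade 160 mm, 16 mm high. Not to be moved.
- glue: White glue bottle, 60 mm across, 160 mm high, standing. Not to be moved.
- jar: Steel cup, 80 mm across, 90 mm high, standing. Not to be moved.
- mallet: Wooden mallet lying down, 300 mm long, head 75 mm high. Not to be moved.
- chisel: Slim hand tool with a wooden handle, 220 mm long, lying. Not to be moved.
There are look-alikes about, which are no part of the job. Of the things shaped like the block, the cork one is meant.

How it is judged:
On the way, in this order (a step that is already met when the one before it is completed fails the run):
1. the lid is opened back until it bears on the rubber pads of its stop (value of joint lid above 1.6 rad and contact force between anything else and stop_frame above 0.4 N), for 0.3 s.
2. the sanding block lies flat on the floor of the large compartment (x of block in the frame of tray between -0.05 and 0.05 m and y of block in the frame of tray between -0.075 and 0.075 m and z of block in the frame of tray below 0.006 m and angle between block's own z axis and vertical below 0.12 rad), for 0.2 s.
At the end, for the whole second after the job is handed in: The sanding block lies flat (within 0.12 rad) on the floor of the large compartment, underside within 6 mm of it, and at rest; the lid stands open (over 1.6 rad), still, and bears on the pads of its stop (over 0.15 N) (all of step 2 and value of joint lid above 1.6 rad and contact force between anything else and stop_frame above 0.15 N and linear speed of block below 0.02 m/s and velocity of joint lid between -0.05 and 0.05 rad/s); the robot touches nothing.
It fails at once if the stop is slammed or pressed with more than 20 N (contact force between anything else and stop_frame above 20 N).
It fails at once if the sanding block is dropped (falls free faster than 0.7 m/s, about 25 mm) (contact force between anything else and block below 0.05 N and linear speed of block above 0.7 m/s).
It fails at once if another thing on the bench is moved by more than 30 mm (distance of any of offcut, square, glue, jar, mallet, chisel from where it was at the start of the episode above 0.03 m).
It also fails if it takes over 72 s, if anything falls off the work surface, if the arm or the gripper's body presses on something with over 40 N, if the wrist force passes 120 N, or if a joint passes its speed limit or range.

## Working session

There is one attempt and no reset: what is moved stays moved. The work goes in short steps, Python scripts to look and compute and a tool call to move; the robot and the scene stay as the last step left them, time stands still between calls to the robot, and variables do not carry over. Pictures are saved under pics/ and viewed, and the job is handed in when it is done.

Besides the shell and the picture viewer there is one more tool, called after "Request:" by a JSON object that holds its "method" and its "body". send_rows: Moves the arm, as the interface text tells. Its arguments: {"type":"object","properties":{"plan":{"type":"array"},"newtons":{"type":"number"}},"required":["plan"]}

```bash
mkdir -p pics; cat > h.py <<'E'
from cell import robot, imaging
import numpy as np, cv2
def shot(n,f):
    c=imaging.read_camera(n); cv2.imwrite(f'pics/{f}.png',cv2.cvtColor(c['pixels'],cv2.COLOR_RGB2BGR))
    np.savez(f'pics/{f}.npz',**c); return c
def load(f): return dict(np.load(f'pics/{f}.npz'))
def K(c): return np.array([[c['fx'],0,c['cx']],[0,c['fy'],c['cy']],[0,0,1]],float)
def ray(c,uv):
    p=cv2.undistortPoints(np.array([[uv]],float),K(c),np.array(c['dist_coeffs'],float))[0,0]
    T=np.array(c['world_from_camera']); return T[:3,3],T[:3,:3]@np.array([p[0],p[1],1])
def onz(c,uv,z):
    o,d=ray(c,uv); return o+d*(z-o[2])/d[2]
def proj(c,P):
    T=np.linalg.inv(np.array(c['world_from_camera'])); 
    q,_=cv2.projectPoints(np.array(P,float).reshape(-1,1,3),cv2.Rodrigues(T[:3,:3])[0],T[:3,3],K(c),np.array(c['dist_coeffs'],float)); return q[:,0]
def tri(c1,u1,c2,u2):
    (o1,d1),(o2,d2)=ray(c1,u1),ray(c2,u2)
    t=np.linalg.lstsq(np.c_[d1,-d2],o2-o1,rcond=None)[0]; a=o1+d1*t[0];b=o2+d2*t[1]; return (a+b)/2,np.linalg.norm(a-b)
E
python3 - <<'E'
from h import *
for n in('scene','side','wrist'):
    c=shot(n,n+'0'); print(n,np.round(c['world_from_camera'],3).tolist(),c['fx'],c['dist_coeffs'])
print(robot.observe())
E
```

```text
scene [[-0.704, 0.618, -0.351, 1.098], [0.711, 0.619, -0.335, 0.529], [0.011, -0.485, -0.874, 1.493], [0.0, 0.0, 0.0, 1.0]] 531.6737840176377 [-0.10793779  0.          0.          0.          0.        ]
side [[0.929, -0.249, 0.274, 0.163], [-0.37, -0.631, 0.682, -0.921], [0.003, -0.735, -0.678, 0.983], [0.0, 0.0, 0.0, 1.0]] 517.5120099074556 [-0.07555193  0.          0.          0.          0.        ]
wrist [[0.356, 0.897, 0.262, 0.114], [0.935, -0.341, -0.1, 0.516], [-0.0, 0.281, -0.96, 0.383], [0.0, 0.0, 0.0, 1.0]] 425.72802911891114 [-0.02110487  0.          0.          0.          0.        ]
{'time': 0.15, 'qpos': array([ 1.06098309e+00,  3.42517364e-01,  1.52476633e+00,  2.04351279e-05,
        1.27537751e+00, -1.46002682e-01]), 'qvel': array([ 0.00126746, -0.00177512, -0.00361138,  0.00128306,  0.00021179,
       -0.00069438]), 'joint_efforts': array([ 1.41973047e-03, -4.31468654e+01, -2.44355017e+01,  7.18388334e-02,
        5.37344778e-02, -9.87224144e-05]), 'tool_pos': array([0.18664986, 0.49039732, 0.22623904]), 'tool_rot': array([-3.14053832e+00, -1.74792767e-04,  2.77777605e+00]), 'contact_force': array([-0.10064839, -0.39719602, -0.28484987]), 'torque': array([-0.03977825, -0.00368863, -0.06879717]), 'opening': 0.09191754210160084}
```

View pics/scene0.png

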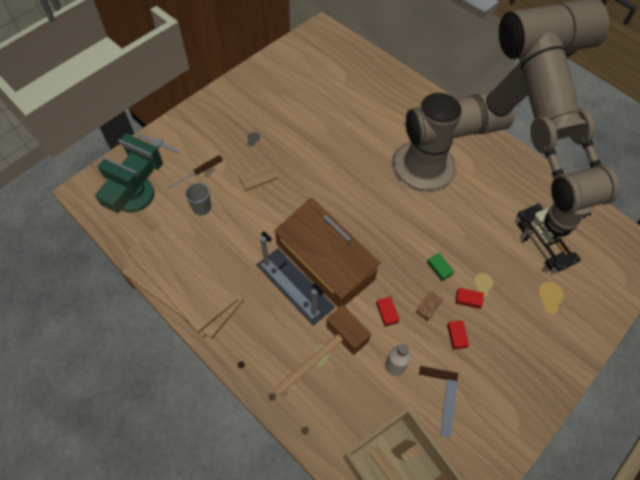

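View pics/side0.png

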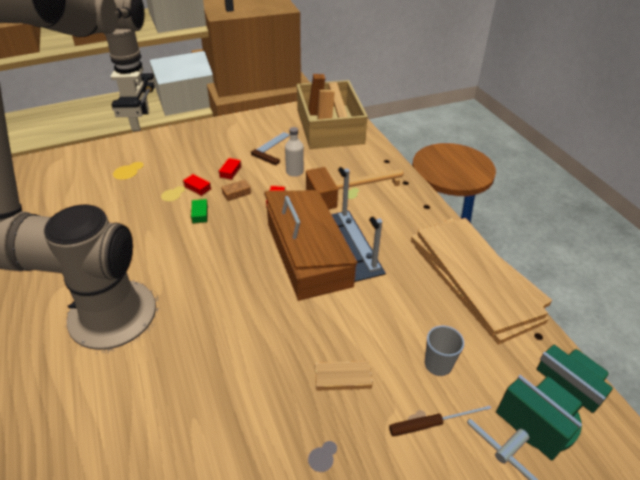

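View pics/wrist0.png

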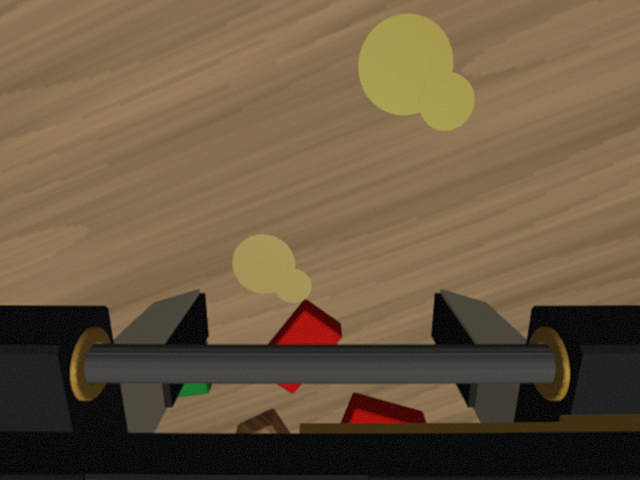

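The scene view shows the box at about (325,250), the handle at (337,228), the stop at (295,285) and the brown cork block at (429,305). Red and green look-alikes lie around the block. I'll zoom in.

```bash
python3 - <<'E'
from h import *
a=cv2.imread('pics/scene0.png'); b=cv2.imread('pics/side0.png')
cv2.imwrite('pics/z1.png',cv2.resize(a[190:340,240:440],None,fx=4,fy=4,interpolation=cv2.INTER_CUBIC))
cv2.imwrite('pics/z2.png',cv2.resize(b[150:300,220:420],None,fx=4,fy=4,interpolation=cv2.INTER_CUBIC))
cv2.imwrite('pics/z3.png',cv2.resize(a[240:360,370:500],None,fx=5,fy=5,interpolation=cv2.INTER_CUBIC))
E
```

```text
(no output)
```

View pics/z1.png

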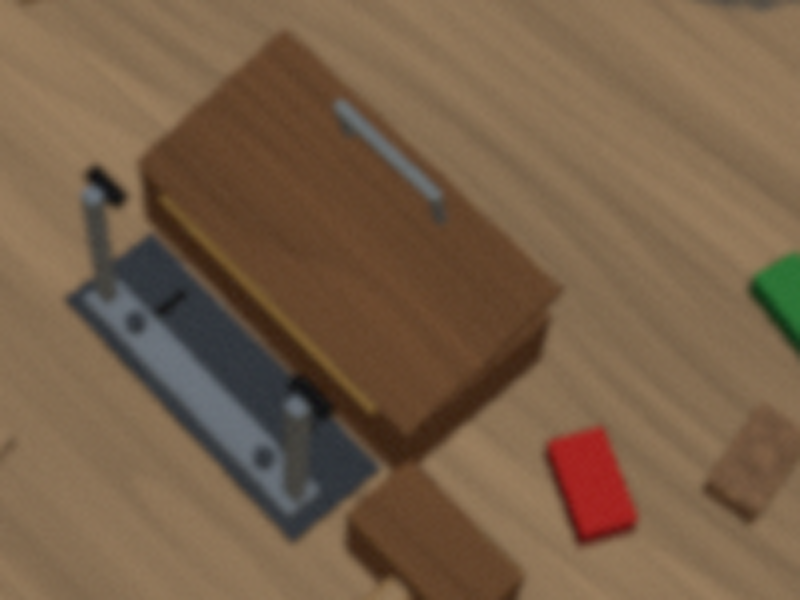

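View pics/z2.png

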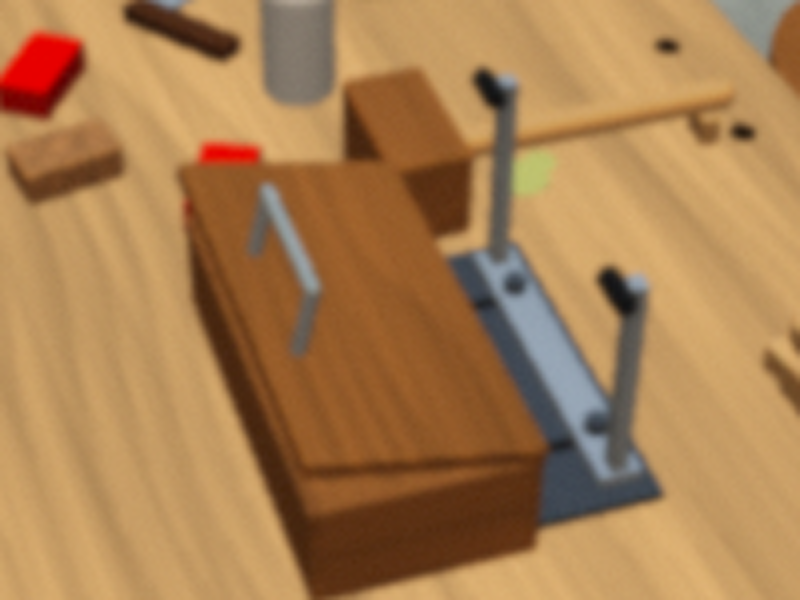

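View pics/z3.png

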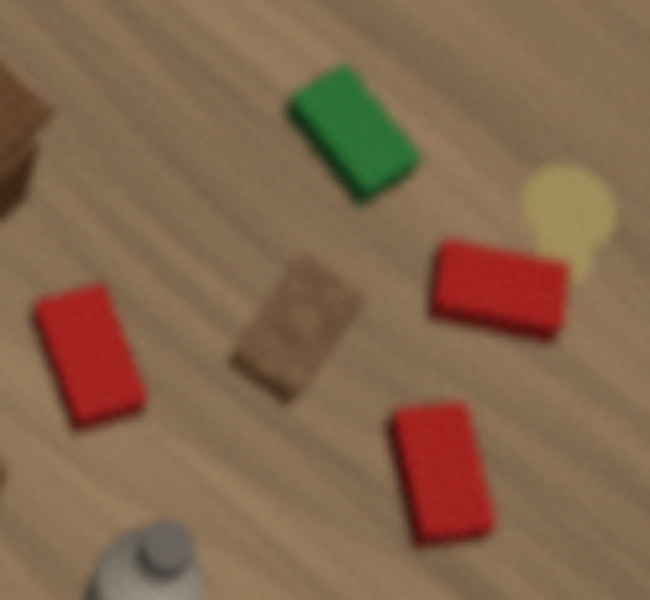

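```bash
python3 - <<'E'
from h import *
s=load('scene0'); d=load('side0'); np.set_printoptions(precision=4,suppress=True)
Z1=lambda p:(p[0]/4+240-.375,p[1]/4+190-.375); Z2=lambda p:(p[0]/4+220-.375,p[1]/4+150-.375); Z3=lambda p:(p[0]/5+370-.4,p[1]/5+240-.4)
P=[onz(s,Z1(p),.008)[:2] for p in [(67,298),(293,541),(378,467),(152,235)]]
print('plate',np.array(P),'mid',np.mean(P,0),[np.linalg.norm(P[i]-P[(i+1)%4]) for i in range(4)])
v=P[0]-P[1]+P[3]-P[2]; u=P[0]-P[3]+P[1]-P[2]
yaw=np.arctan2(v[1],v[0])-np.pi/2; print('yaw',yaw,np.arctan2(u[1],u[0]))
cx=np.array([np.cos(yaw),np.sin(yaw)])
print('box',np.mean(P,0)-.125*cx)
for a,b in [((340,103),(268,188)),((440,195),(315,288))]: print('handle',tri(s,Z1(a),d,Z2(b)))
for a,b,n in [((286,30),(307,470),'FL'),((140,160),(543,452),'RL'),((562,290),(182,168),'FR'),((400,437),(395,160),'RR'),((105,185),(612,290),'padL'),((312,398),(487,88),'padR')]: print(n,tri(s,Z1(a),d,Z2(b)))
B=[onz(s,Z3(p),.03)[:2] for p in [(305,256),(363,296),(291,388),(236,347)]]
C=[onz(d,Z2(p),.03)[:2] for p in [(122,150),(30,190),(8,155),(105,118)]]
for Q in(B,C):
    Q=np.array(Q); e=Q[1]-Q[2]+Q[0]-Q[3]; print('block',Q.tolist(),Q.mean(0),[np.linalg.norm(Q[i]-Q[(i+1)%4]) for i in range(4)],[np.arctan2(*(Q[i]-Q[(i+1)%4])[::-1])for i in range(4)])
E
```

```text
plate [[ 0.6837 -0.1215]
 [ 0.7011  0.1453]
 [ 0.6143  0.149 ]
 [ 0.5981 -0.1154]] mid [0.6493 0.0144] [np.float64(0.26740952840990806), np.float64(0.08692090079715027), np.float64(0.264871360201073), np.float64(0.08584545588237286)]
yaw -3.2047968937378775 -0.05684931692116127
box [0.774  0.0065]
handle (array([ 0.4829, -0.0001,  0.2187]), np.float64(0.040111825250532085))
handle (array([0.4826, 0.0482, 0.1165]), np.float64(0.04931012394247093))
FL (array([ 0.4384, -0.1251,  0.1208]), np.float64(0.0004684869900860745))
RL (array([ 0.5873, -0.1344,  0.0893]), np.float64(0.0004586377949336096))
FR (array([0.4579, 0.1768, 0.1213]), np.float64(0.0018701582561458092))
RR (array([0.613 , 0.1661, 0.092 ]), np.float64(0.001911538364147166))
padL (array([ 0.6473, -0.0976,  0.1705]), np.float64(0.0032901618841811066))
padR (array([0.6618, 0.1237, 0.1695]), np.float64(0.0007630884682812927))
block [[0.37896806509265146, 0.3270379725311794], [0.3746692345607773, 0.3687460855566048], [0.4513962332366013, 0.37492533060737004], [0.4543390355890954, 0.3349179377379409]] [0.4148 0.3514] [np.float64(0.041929066720873195), np.float64(0.07697542072114516), np.float64(0.04011547793426743), np.float64(0.07578177251315511)] [np.float64(-1.4680895887900898), np.float64(-3.0612306238371674), np.float64(1.6442205593842718), np.float64(0.10417062847836092)]
block [[0.4540635840025991, 0.33081970756653223], [0.37588234231676954, 0.30847602377654204], [0.3711881579215852, 0.35696975543246023], [0.45348730178422475, 0.37564651178138075]] [0.4137 0.343 ] [np.float64(0.08131141836694995), np.float64(0.04872040000915627), np.float64(0.08439176682734152), np.float64(0.04483050833206753)] [np.float64(0.2783728116614761), np.float64(-1.4742971650421), np.float64(-2.9184349026556298), np.float64(1.5836513693116538)]
```

```bash
python3 - <<'E'
from h import *
s=load('scene0'); d=load('side0'); np.set_printoptions(precision=4,suppress=True)
Z1=lambda p:(p[0]/4+240-.375,p[1]/4+190-.375); Z2=lambda p:(p[0]/4+220-.375,p[1]/4+150-.375)
for a,b in [((340,103),(315,288)),((440,195),(268,188))]: print('handle',tri(s,Z1(a),d,Z2(b)))
print('glue cap',tri(s,(403,350),d,(293.5,132)), 'glue side base',onz(d,(294,174),0))
for im,c in(('scene0',s),('side0',d)):
  h=cv2.cvtColor(cv2.imread(f'pics/{im}.png'),cv2.COLOR_BGR2HSV)
  for n,m in(('red',((h[...,0]<8)|(h[...,0]>172))&(h[...,1]>180)&(h[...,2]>60)),('green',(h[...,0]>50)&(h[...,0]<70)&(h[...,1]>150))):
    k,_,st,ce=cv2.connectedComponentsWithStats(m.astype(np.uint8))
    for i in range(1,k):
      if st[i,4]>60:
        print(im,n,ce[i],st[i,4],onz(c,ce[i],.02)[:2])
        pts=np.argwhere(_==i)[:,::-1].astype(float)[:: 7]; Q=np.array([onz(c,p,.02)[:2] for p in pts]).astype(np.float32); print(cv2.minAreaRect(Q*1000))
E
```

```text
handle (array([ 0.4799, -0.0283,  0.1699]), np.float64(0.0012190989378345783))
handle (array([0.4856, 0.076 , 0.1693]), np.float64(0.003363000021521871))
glue cap (array([0.6222, 0.3987, 0.1486]), np.float64(0.0012836776219269078)) glue side base [0.6163 0.386  0.    ]
scene0 red [469.3879 297.5831] 379 [0.3076 0.425 ]
((308.4804382324219, 425.6492919921875), (49.345916748046875, 77.78178405761719), 34.27574157714844)
scene0 red [387.3858 310.9081] 381 [0.5168 0.2747]
((515.134033203125, 272.7680358886719), (78.79232025146484, 42.07151794433594), 64.2022476196289)
scene0 red [457.6568 334.2716] 405 [0.4264 0.4711]
((424.5198059082031, 471.0574645996094), (79.71099090576172, 43.84368896484375), 48.468204498291016)
scene0 green [439.9345 266.4   ] 275 [0.2881 0.2941]
((286.1777648925781, 294.89739990234375), (70.8235855102539, 38.63937759399414), 76.5108642578125)
side0 red [229.4074 167.9846] 324 [0.4238 0.4682]
((423.96588134765625, 469.0091552734375), (105.05294799804688, 56.61566925048828), 54.32530975341797)
side0 red [196.6784 183.9162] 370 [0.3063 0.422 ]
((303.25079345703125, 422.4779052734375), (57.506126403808594, 103.30752563476562), 31.74671173095703)
side0 red [276.8169 188.0563] 71 [0.5324 0.309 ]
((533.2390747070312, 309.0242919921875), (20.439775466918945, 43.081966400146484), 68.4137954711914)
side0 green [198.9294 210.3282] 326 [0.2849 0.2909]
((284.4825134277344, 293.1150207519531), (102.29571533203125, 41.56488800048828), 73.13359832763672)
```

The handle's mid-axis is at about (0.483, 0.024, 0.166). The box centre is about (0.5245, 0.022) with yaw about -0.065, and the lid stands about 0.2 rad open. I'm moving above the handle with the jaws along the box's x.

Request:
{"method": "send_rows", "body": {"plan": [[[0.021,-0.0333,0.002],[0,0,-0.091],0],[[0.021,-0.0333,0.002],[0,0,-0.091],0],[[0.021,-0.0333,0.002],[0,0,-0.091],0],[[0.021,-0.0333,0.002],[0,0,-0.091],0],[[0.021,-0.0333,0.002],[0,0,-0.091],0],[[0.021,-0.0333,0.002],[0,0,-0.091],0],[[0.021,-0.0333,0.002],[0,0,-0.091],0],[[0.021,-0.0333,0.002],[0,0,-0.091],0],[[0.021,-0.0333,0.002],[0,0,-0.091],0],[[0.021,-0.0333,0.002],[0,0,-0.091],0],[[0.021,-0.0333,0.002],[0,0,-0.091],0],[[0.021,-0.0333,0.002],[0,0,-0.091],0],[[0.021,-0.0333,0.002],[0,0,-0.091],0],[[0.021,-0.0333,0.002],[0,0,-0.091],0],[[0,0,0],[0,0,0],0],[[0,0,0],[0,0,0],0]], "newtons": 10}}

```text
time: 1.75
tool_pos: [0.4806, 0.0241, 0.2542]
tool_rot: [-3.14, -0.0, 1.503]
contact_force: [0.0, -0.2, 0.5]
opening: 0.0918
```

```bash
python3 - <<'E'
from h import *
for n in('scene','side','wrist'): shot(n,n+'1')
o=robot.observe(); print(o['tool_pos'],o['tool_rot'],o['qpos'],o['contact_force'],o['time'])
E
```

```text
[0.48009476 0.02549659 0.25464656] [-3.14101644e+00 -3.34698815e-04  1.50567069e+00] [-1.06738322e-01  2.38807718e-01  1.59052941e+00  3.21060704e-04
  1.31284518e+00 -4.16947803e-02] [-0.5486092  -0.05682249  0.53912621] 1.9
```

View pics/wrist1.png

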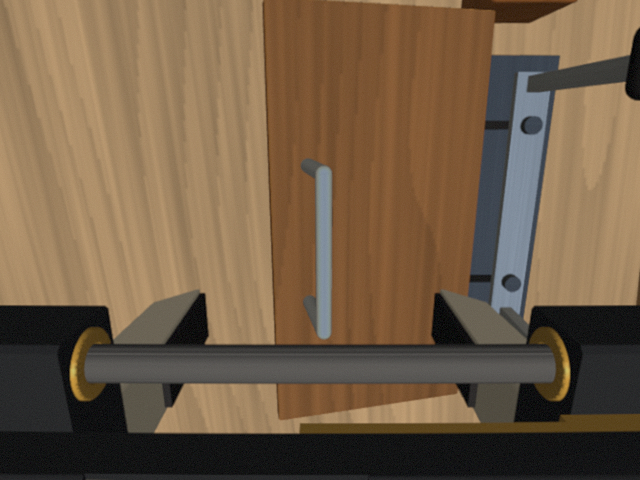

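View pics/side1.png

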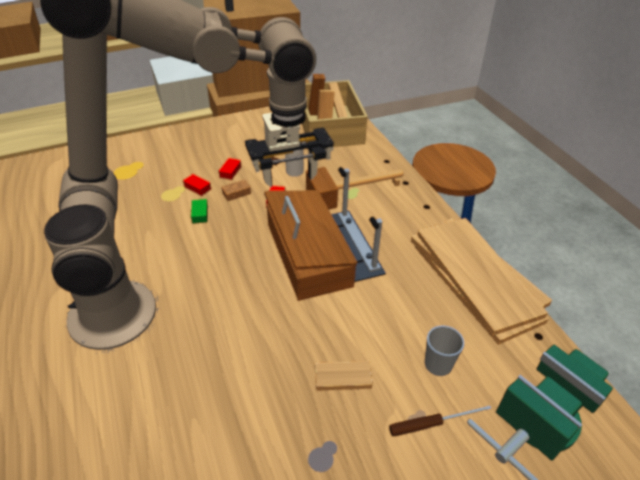

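```bash
python3 - <<'E'
from h import *
np.set_printoptions(precision=4,suppress=True)
o=robot.observe(); 
w=load('wrist1'); d=load('side1'); s=load('scene1'); 
t=[.4801,.0243,.2546]
for c in(w,d,s): print('TCP',proj(c,[t]),'handle pred',proj(c,[[.483,.024,.166],[.480,-.026,.166],[.486,.074,.166]]))
for p in [(324,172),(324,334)]: print(onz(w,p,.166),onz(w,p,.171))
Z2=lambda p:(p[0]/4+220-.375,p[1]/4+150-.375)
print(tri(w,(324,172),d,Z2((315,288))),tri(w,(324,172),d,Z2((268,188))),tri(w,(324,334),d,Z2((268,188))))
for p in [(263,0),(278,418)]: print('free edge',onz(w,p,.121))
E
```

```text
TCP [[322.3641 315.6853]] handle pred [[326.4681 250.9085]
 [326.5258 326.2117]
 [326.393  166.8574]]
TCP [[289.8475 181.0065]] handle pred [[291.9948 209.7145]
 [297.8635 222.2129]
 [286.4417 197.8865]]
TCP [[338.7542 210.5874]] handle pred [[336.5295 227.5904]
 [324.9285 216.6297]
 [348.3955 238.8089]]
[0.4845 0.0712 0.166 ] [0.4845 0.0718 0.171 ]
[ 0.4781 -0.0314  0.166 ] [ 0.4782 -0.0287  0.171 ]
(array([0.4973, 0.0586, 0.0936]), np.float64(0.026677019597920147)) (array([0.4851, 0.0717, 0.1719]), np.float64(0.001418400135092814)) (array([0.4719, 0.0035, 0.2268]), np.float64(0.015780255786665937))
free edge [0.4538 0.1729 0.121 ]
free edge [ 0.4351 -0.1286  0.121 ]
```

View pics/scene1.png

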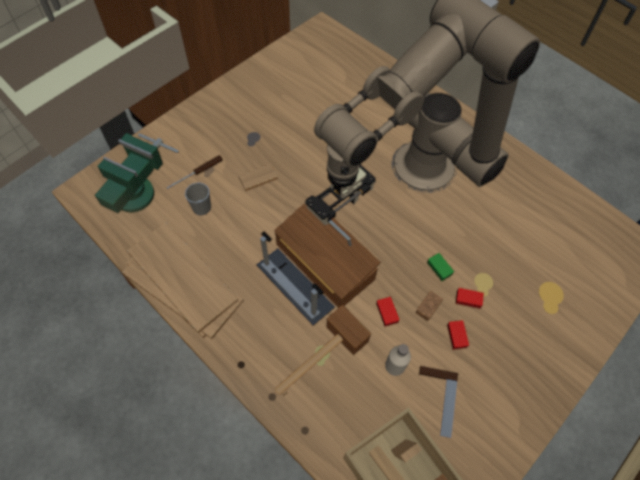

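The handle agrees across the views at axis (0.482, 0.022, 0.166). I'm descending so the bar sits about 10 mm behind the tips, then gripping.

Request:
{"method": "send_rows", "body": {"plan": [[[0.001,-0.001,-0.025],[0,0,0],0],[[0.001,-0.001,-0.025],[0,0,0],0],[[0,0,-0.025],[0,0,0],0],[[0,0,-0.023],[0,0,0],0],[[0,0,0],[0,0,0],0],[[0,0,0],[0,0,0],255],[[0,0,0],[0,0,0],255],[[0,0,0],[0,0,0],255],[[0,0,0],[0,0,0],255],[[0,0,0],[0,0,0],255],[[0,0,0],[0,0,0],255],[[0,0,0],[0,0,0],255],[[0,0,0],[0,0,0],255]], "newtons": 25}}

```text
time: 3.2
tool_pos: [0.4828, 0.0224, 0.1567]
tool_rot: [3.142, 0.0, 1.504]
contact_force: [-0.1, -0.2, 0.0]
opening: 0.0323
```

Request:
{"method": "send_rows", "body": {"plan": [[[0,0,0],[0,0,0],255],[[0,0,0],[0,0,0],255],[[0,0,0],[0,0,0],255],[[0,0,0],[0,0,0],255],[[0,0,0],[0,0,0],255]]}}

```text
time: 3.7
tool_pos: [0.4821, 0.0225, 0.1566]
tool_rot: [-3.14, 0.0, 1.504]
contact_force: [-3.7, -0.0, 1.9]
opening: 0.0088
```

```bash
python3 - <<'E'
from h import *
np.set_printoptions(precision=4,suppress=True)
hx,hz=.5994,.08
bar=np.array([.4828,.166])
phi0=np.arctan2(60,132)
r=np.hypot(bar[0]-hx,bar[1]-hz); a0=np.arctan2(bar[1]-hz,-(bar[0]-hx)/np.cos(.065))-phi0
print(r,a0)
for a in np.arange(a0,1.42,.1):
    x,z=-.132*np.cos(a)+.06*np.sin(a),.132*np.sin(a)+.06*np.cos(a)
    x1,z1=-.132*np.cos(a+.1)+.06*np.sin(a+.1),.132*np.sin(a+.1)+.06*np.cos(a+.1)
    dx=x1-x; print(round(a,2),'bar',hx+x*.998,hz+z,'d',dx*.998,-dx*.065,z1-z)
E
```

```text
0.14488464376875837 0.20785763065402096
0.21 bar 0.48285666557354534 0.16594857986992362 d 0.009145610540330898 -0.00059565599711574 0.011228850835057702
0.31 bar 0.49200227611387626 0.17717743070498132 d 0.010218693096433482 -0.000665546143555287 0.0102578860700413
0.41 bar 0.5022209692103097 0.18743531677502262 d 0.011189673848967375 -0.0007287863729287369 0.00918442789821941
0.51 bar 0.5134106430592771 0.196619744673242 d 0.012048851079216744 -0.0007847448097686256 0.008019201958806704
0.61 bar 0.5254594941384938 0.20463894663204873 d 0.012787640172303284 -0.0008328623358714564 0.0067738508042173295
0.71 bar 0.5382471343107971 0.21141279743626606 d 0.013398659391819962 -0.0008726581768219414 0.00546081757152958
0.81 bar 0.5516457937026171 0.21687361500779562 d 0.013875803635701523 -0.0009037347057320632 0.004093221654773438
0.91 bar 0.5655215973383186 0.22096683666256905 d 0.014214305436386033 -0.0009257814161974872 0.0026847276202819625
1.01 bar 0.5797359027747047 0.22365156428285105 d 0.01441078259577487 -0.0009385780247749165 0.0012494086748616462
1.11 bar 0.5941466853704794 0.22490097295771266 d 0.014463271979038102 -0.0009419966719814396 -0.00019839394903833907
1.21 bar 0.6086099573495176 0.2247025790086743 d 0.01437124912960886 -0.0009360031998242243 -0.0016442142861798625
1.31 bar 0.6229812064791264 0.2230583647224944 d 0.014135633509379934 -0.0009206574930958875 -0.0030736061776788226
1.41 bar 0.6371168399885063 0.21998475854481558 d 0.01375877931174447 -0.0008961128810254414 -0.004472287612249631
```

The bar is gripped (8.8 mm opening). I'm following the arc to about 0.7 rad.

Request:
{"method": "send_rows", "body": {"plan": [[[0.0045,-0.0003,0.0057],[0,0,0],255],[[0.0047,-0.0003,0.0055],[0,0,0],255],[[0.005,-0.0003,0.0053],[0,0,0],255],[[0.0052,-0.0003,0.005],[0,0,0],255],[[0.0055,-0.0004,0.0047],[0,0,0],255],[[0.0057,-0.0004,0.0045],[0,0,0],255],[[0.0059,-0.0004,0.0042],[0,0,0],255],[[0.0061,-0.0004,0.0038],[0,0,0],255],[[0.0063,-0.0004,0.0035],[0,0,0],255],[[0.0065,-0.0004,0.0033],[0,0,0],255]]}}

```text
time: 4.7
tool_pos: [0.5371, 0.0191, 0.2032]
tool_rot: [-3.139, -0.0, 1.504]
contact_force: [-9.9, 0.2, 6.6]
opening: 0.0093
```

Request:
{"method": "send_rows", "body": {"plan": [[[0.0066,-0.0004,0.0035],[0,0,0],255],[[0.0068,-0.0004,0.003],[0,0,0],255],[[0.0069,-0.0005,0.0024],[0,0,0],255],[[0.007,-0.0005,0.0017],[0,0,0],255],[[0.0071,-0.0005,0.0015],[0,0,0],255],[[0.0071,-0.0005,0.0012],[0,0,0],255],[[0.0072,-0.0005,0.0008],[0,0,0],255],[[0.0072,-0.0005,0.0004],[0,0,0],255],[[0.0072,-0.0005,0.0001],[0,0,0],255],[[0.0072,-0.0005,-0.0003],[0,0,0],255]]}}

```text
time: 5.7
tool_pos: [0.609, 0.0145, 0.218]
tool_rot: [3.141, -0.001, 1.504]
contact_force: [-4.8, 1.6, 2.9]
opening: 0.0094
```

Request:
{"method": "send_rows", "body": {"plan": [[[0.0072,-0.0005,-0.0007],[0,0,0],255],[[0.0071,-0.0005,-0.001],[0,0,0],255],[[0.0071,-0.0005,-0.0014],[0,0,0],255],[[0.007,-0.0005,-0.0017],[0,0,0],255],[[0,0,0],[0,0,0],255],[[0,0,0],[0,0,0],255]]}}

```text
time: 6.3
tool_pos: [0.6387, 0.0124, 0.2121]
tool_rot: [3.137, -0.001, 1.504]
contact_force: [3.6, 3.4, 2.8]
opening: 0.0091
```

```bash
python3 - <<'E'
from h import *
shot('side','side2'); shot('scene','scene2')
o=robot.observe(); print(o['tool_pos'],o['contact_force'])
b=cv2.imread('pics/side2.png'); cv2.imwrite('pics/z4.png',cv2.resize(b[90:300,200:420],None,fx=3,fy=3,interpolation=cv2.INTER_CUBIC)[:600])
E
```

```text
[0.63838162 0.012408   0.21223083] [3.85065023 4.03330098 3.53657081]
```

View pics/z4.png

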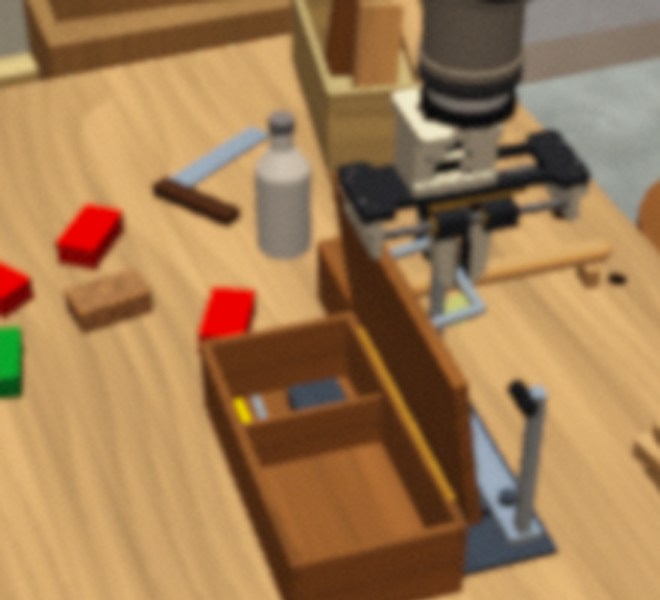

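The lid is at about 1.4 rad, and the large compartment is empty and on the -y side. I'm opening the jaws partly, lifting clear, and moving back over to the front of the lid.

Request:
{"method": "send_rows", "body": {"plan": [[[0,0,0],[0,0,0],155],[[0,0,0],[0,0,0],155],[[0,0,0],[0,0,0],155],[[0,0,0],[0,0,0],155],[[0,0,0],[0,0,0],155],[[0,0,0],[0,0,0],155],[[0,0,0.01],[0,0,0],155],[[0,0,0.015],[0,0,0],155],[[0,0,0.02],[0,0,0],155],[[0,0,0.025],[0,0,0],155],[[0,0,0.02],[0,0,0],155],[[0,0,0],[0,0,0],255]]}}

```text
time: 7.6
tool_pos: [0.6381, 0.012, 0.3058]
tool_rot: [3.134, 0.0, 1.504]
contact_force: [0.0, -0.4, -0.3]
opening: 0.0316
```

Request:
{"method": "send_rows", "body": {"plan": [[[-0.012,0.001,0],[0,0,0.131],255],[[-0.012,0.001,0],[0,0,0.131],255],[[-0.012,0.001,0],[0,0,0.131],255],[[-0.012,0.001,0],[0,0,0.131],255],[[-0.012,0.001,0],[0,0,0.131],255],[[-0.012,0,0],[0,0,0.131],255],[[-0.012,0,0],[0,0,0.131],255],[[-0.012,0,0],[0,0,0.131],255],[[-0.012,0,0],[0,0,0.131],255],[[-0.012,0,0],[0,0,0.131],255],[[0,0,0],[0,0,0.131],255],[[0,0,-0.03],[0,0,0.131],255],[[0,0,-0.03],[0,0,0],255],[[0,0,-0.03],[0,0,0],255],[[0,0,-0.026],[0,0,0],255],[[0,0,0],[0,0,0],255],[[0,0,0],[0,0,0],255]]}}

```text
time: 9.3
tool_pos: [0.5168, 0.0171, 0.1858]
tool_rot: [3.141, -0.001, 3.076]
contact_force: [0.4, 0.5, 0.8]
opening: 0.0003
```

```bash
python3 - <<'E'
from h import *
shot('side','side3'); shot('scene','scene3')
o=robot.observe(); print(o['tool_pos'],o['tool_rot'],o['contact_force'],o['qpos'])
b=cv2.imread('pics/side3.png'); cv2.imwrite('pics/z5.png',cv2.resize(b[90:290,200:420],None,fx=3,fy=3,interpolation=cv2.INTER_CUBIC)[:600])
E
```

```text
[0.51769419 0.01699142 0.18712508] [-3.14156584e+00  2.41393937e-03  3.07583701e+00] [0.41537977 0.79296384 0.65919375] [-1.15286173e-01  3.63719255e-01  1.60745955e+00  1.00797299e-04
  1.16800154e+00 -1.62036622e+00]
```

View pics/z5.png

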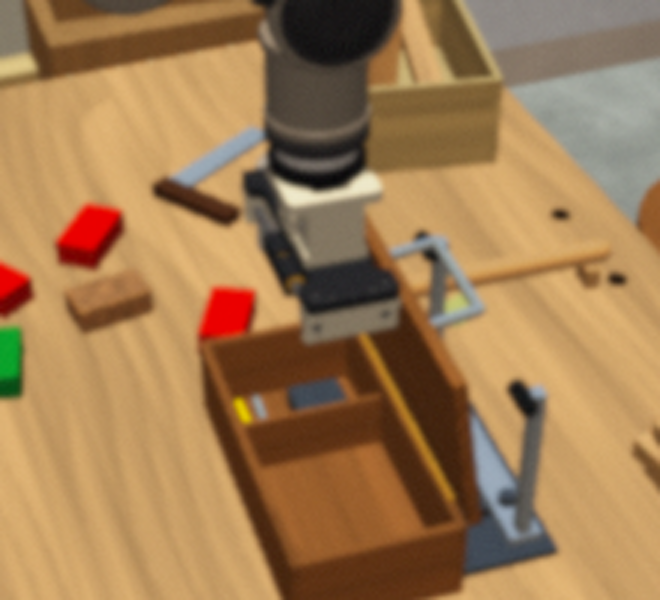

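Request:
{"method": "send_rows", "body": {"plan": [[[0.008,-0.0005,0.002],[0,0,0],255],[[0.008,-0.0005,0.002],[0,0,0],255],[[0.008,-0.0005,0.002],[0,0,0],255],[[0.008,-0.0005,0.002],[0,0,0],255],[[0.007,-0.0005,0],[0,0,0],255],[[0.006,-0.0004,0],[0,0,0],255],[[0.006,-0.0004,0],[0,0,0],255],[[0.006,-0.0004,0],[0,0,0],255],[[0.006,-0.0004,0],[0,0,0],255],[[0.006,-0.0004,0],[0,0,0],255],[[0.006,-0.0004,0],[0,0,0],255],[[0.006,-0.0004,0],[0,0,0],255]]}}

```text
time: 10.6
tool_pos: [0.5978, 0.0119, 0.1933]
tool_rot: [3.141, -0.002, 3.076]
contact_force: [-4.4, 0.1, 0.0]
opening: 0.0004
```

Request:
{"method": "send_rows", "body": {"plan": [[[0.004,-0.0003,0],[0,0,0],255],[[0.004,-0.0003,0],[0,0,0],255],[[0.003,-0.0002,0],[0,0,0],255],[[0.003,-0.0002,0],[0,0,0],255],[[0,0,0],[0,0,0],255]]}}

```text
time: 11.1
tool_pos: [0.6123, 0.0106, 0.1936]
tool_rot: [-3.142, 0.0, 3.076]
contact_force: [-2.6, -0.5, -1.8]
opening: 0.0004
```

```bash
python3 - <<'E'
from h import *
np.set_printoptions(precision=4,suppress=True)
c=shot('side','side4'); s=shot('scene','scene4')
b=cv2.imread('pics/side4.png'); cv2.imwrite('pics/z6.png',cv2.resize(b[140:290,300:420],None,fx=4,fy=4,interpolation=cv2.INTER_CUBIC))
b=cv2.imread('pics/scene4.png'); cv2.imwrite('pics/z7.png',cv2.resize(b[190:340,240:400],None,fx=4,fy=4,interpolation=cv2.INTER_CUBIC))
print(robot.observe()['tool_pos'],robot.observe()['contact_force'])
E
```

```text
[0.6124 0.0106 0.194 ] [-2.8793 -0.6419  0.1313]
```

View pics/z6.png

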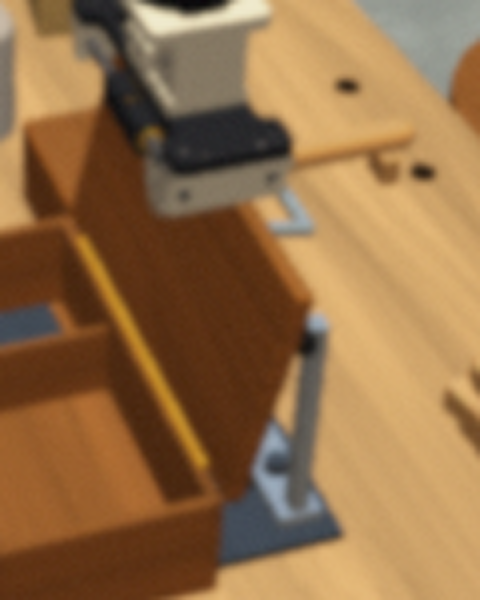

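View pics/z7.png

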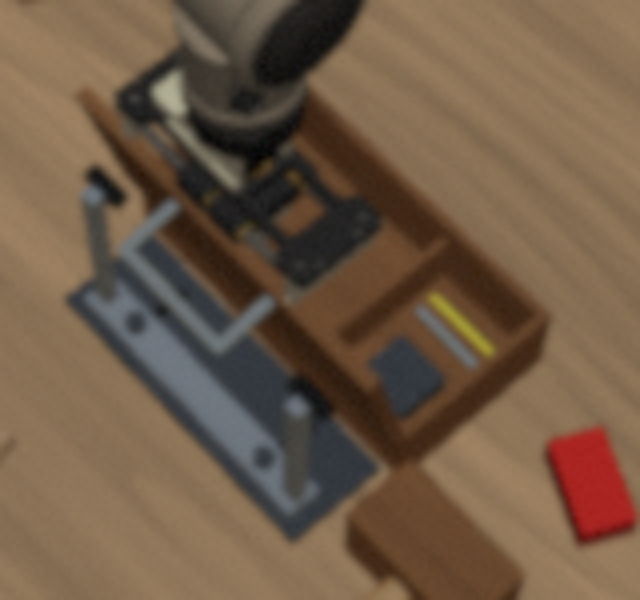

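The lid is near the pads but not touching yet. I'm easing in with millimetre rows, watching the force.

Request:
{"method": "send_rows", "body": {"plan": [[[0.002,-0.0001,0],[0,0,0],255],[[0.002,-0.0001,0],[0,0,0],255],[[0.002,-0.0001,0],[0,0,0],255],[[0.001,-0.0001,0],[0,0,0],255],[[0.001,-0.0001,0],[0,0,0],255]]}}

```text
time: 11.7
tool_pos: [0.62, 0.0103, 0.1937]
tool_rot: [3.141, -0.0, 3.076]
contact_force: [-4.1, 0.5, -1.9]
opening: 0.0003
```

Request:
{"method": "send_rows", "body": {"plan": [[[0.001,0,0],[0,0,0],255],[[0.001,0,0],[0,0,0],255]]}}

```text
time: 11.9
tool_pos: [0.622, 0.0103, 0.1938]
tool_rot: [3.142, 0.0, 3.076]
contact_force: [-4.5, -0.2, -2.2]
opening: 0.0001
```

Request:
{"method": "send_rows", "body": {"plan": [[[0.001,0,0],[0,0,0],255],[[0.001,0,0],[0,0,0],255]]}}

```text
time: 12.1
tool_pos: [0.624, 0.0102, 0.1938]
tool_rot: [-3.142, 0.0, 3.076]
contact_force: [-4.5, -0.7, -2.0]
opening: 0.0002
```

Request:
{"method": "send_rows", "body": {"plan": [[[0.001,0,0],[0,0,0],255],[[0.001,0,0],[0,0,0],255]]}}

```text
time: 12.3
tool_pos: [0.626, 0.0102, 0.1938]
tool_rot: [3.142, 0.0, 3.076]
contact_force: [-4.3, -0.4, -1.9]
opening: 0.0002
```

Request:
{"method": "send_rows", "body": {"plan": [[[0.001,0,0],[0,0,0],255],[[0.001,0,0],[0,0,0],255]]}}

```text
time: 12.5
tool_pos: [0.628, 0.0103, 0.1938]
tool_rot: [3.142, 0.0, 3.076]
contact_force: [-3.9, -0.0, -1.3]
opening: -0.0
```

Request:
{"method": "send_rows", "body": {"plan": [[[0.001,0,0],[0,0,0],255]]}}

```text
time: 12.6
tool_pos: [0.629, 0.0103, 0.1938]
tool_rot: [3.142, 0.0, 3.076]
contact_force: [-4.4, -0.7, -2.1]
opening: 0.0004
```

```bash
python3 - <<'E'
from h import *
np.set_printoptions(precision=4,suppress=True)
c=shot('side','side5')
b=cv2.imread('pics/side5.png'); cv2.imwrite('pics/z8.png',cv2.resize(b[140:290,300:420],None,fx=4,fy=4,interpolation=cv2.INTER_CUBIC))
print(robot.observe()['tool_pos'],robot.observe()['contact_force'])
E
```

```text
[0.6292 0.0103 0.1938] [-2.448   0.0995 -1.871 ]
```

View pics/z8.png

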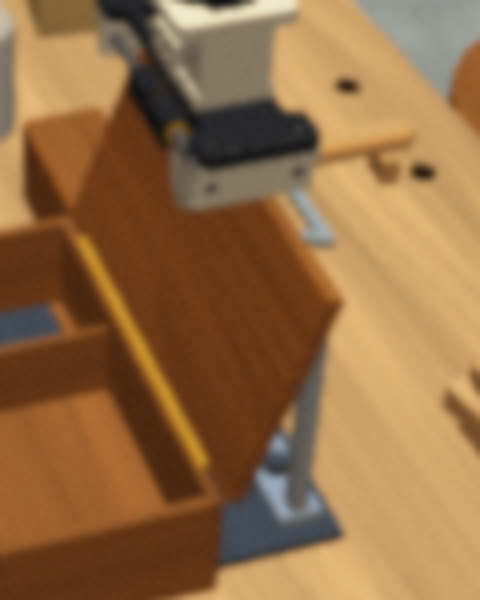

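Request:
{"method": "send_rows", "body": {"plan": [[[0.001,0,0],[0,0,0],255]]}}

```text
time: 12.75
tool_pos: [0.6299, 0.0103, 0.1938]
tool_rot: [3.142, 0.0, 3.076]
contact_force: [-3.8, -1.2, -1.5]
opening: -0.0001
```

Request:
{"method": "send_rows", "body": {"plan": [[[0.001,0,0],[0,0,0],255]]}}

```text
time: 12.85
tool_pos: [0.6309, 0.0103, 0.1938]
tool_rot: [3.141, 0.0, 3.076]
contact_force: [-3.8, -0.2, -1.6]
opening: 0.0
```

Request:
{"method": "send_rows", "body": {"plan": [[[0.001,0,0],[0,0,0],255]]}}

```text
time: 12.95
tool_pos: [0.632, 0.0103, 0.1938]
tool_rot: [3.141, 0.0, 3.076]
contact_force: [-3.2, -0.4, -2.1]
opening: 0.0004
```

Request:
{"method": "send_rows", "body": {"plan": [[[0.001,0,0],[0,0,0],255]]}}

```text
time: 13.05
tool_pos: [0.6327, 0.0103, 0.1936]
tool_rot: [3.142, -0.001, 3.076]
contact_force: [-5.7, -0.3, -0.9]
opening: 0.0006
```

Request:
{"method": "send_rows", "body": {"plan": [[[0.001,0,0],[0,0,0],255]]}}

```text
time: 13.15
tool_pos: [0.6332, 0.0103, 0.1934]
tool_rot: [-3.142, -0.002, 3.076]
contact_force: [-8.5, -1.0, -0.1]
opening: 0.0005
```

Request:
{"method": "send_rows", "body": {"plan": [[[0.001,0,0],[0,0,0],255]]}}

```text
time: 13.25
tool_pos: [0.6337, 0.0102, 0.1933]
tool_rot: [-3.141, -0.004, 3.076]
contact_force: [-8.9, -1.3, -0.8]
opening: 0.0004
```

The force stepped from about 3.5 N to 9 N, so the lid now bears on the pads with about 6 N. I'm holding there, then backing off slowly.

Request:
{"method": "send_rows", "body": {"plan": [[[0.0005,0,0],[0,0,0],255],[[0,0,0],[0,0,0],255],[[0,0,0],[0,0,0],255],[[0,0,0],[0,0,0],255],[[0,0,0],[0,0,0],255],[[0,0,0],[0,0,0],255]]}}

```text
time: 13.85
tool_pos: [0.6338, 0.0102, 0.1932]
tool_rot: [-3.141, -0.004, 3.076]
contact_force: [-9.3, -1.2, -2.1]
opening: 0.0005
```

Request:
{"method": "send_rows", "body": {"plan": [[[-0.001,0,0],[0,0,0],255],[[-0.002,0,0],[0,0,0],255],[[-0.004,0,0],[0,0,0],255],[[-0.01,0,0],[0,0,0],255],[[-0.03,0.005,0.01],[0,0,0],255],[[-0.04,0.01,0.02],[0,0,0],255],[[0,0,0],[0,0,0],255]]}}

```text
time: 14.55
tool_pos: [0.5466, 0.0264, 0.2271]
tool_rot: [3.141, 0.005, 3.077]
contact_force: [0.0, 0.1, -0.2]
opening: 0.0006
```

```bash
python3 - <<'E'
from h import *
np.set_printoptions(precision=4,suppress=True)
c=shot('side','side6'); s=shot('scene','scene6')
b=cv2.imread('pics/side6.png'); cv2.imwrite('pics/z9.png',cv2.resize(b[140:290,220:420],None,fx=4,fy=4,interpolation=cv2.INTER_CUBIC))
b=cv2.imread('pics/scene6.png'); cv2.imwrite('pics/z10.png',cv2.resize(b[190:340,240:400],None,fx=4,fy=4,interpolation=cv2.INTER_CUBIC))
print(robot.observe()['tool_pos'],robot.observe()['contact_force'])
E
```

```text
[0.5491 0.0254 0.2254] [-0.0399  0.4829 -1.4198]
```

View pics/z9.png

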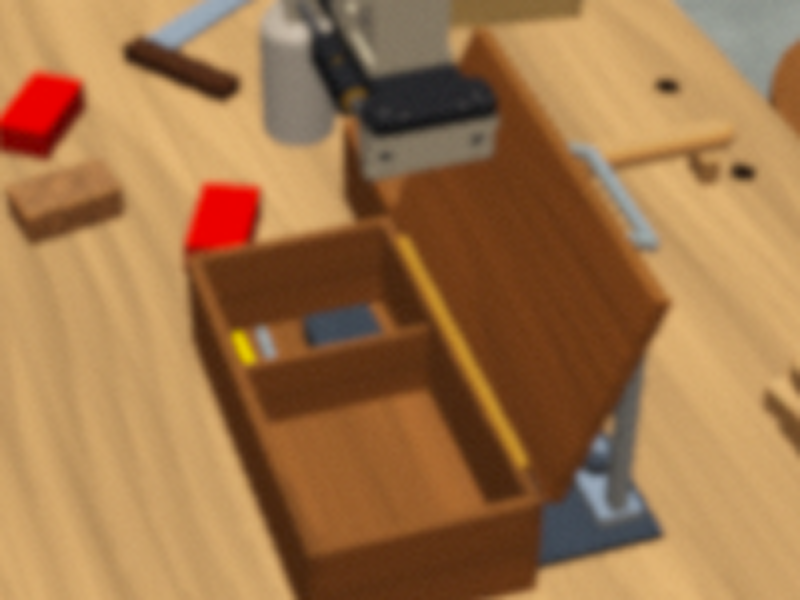

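View pics/z10.png

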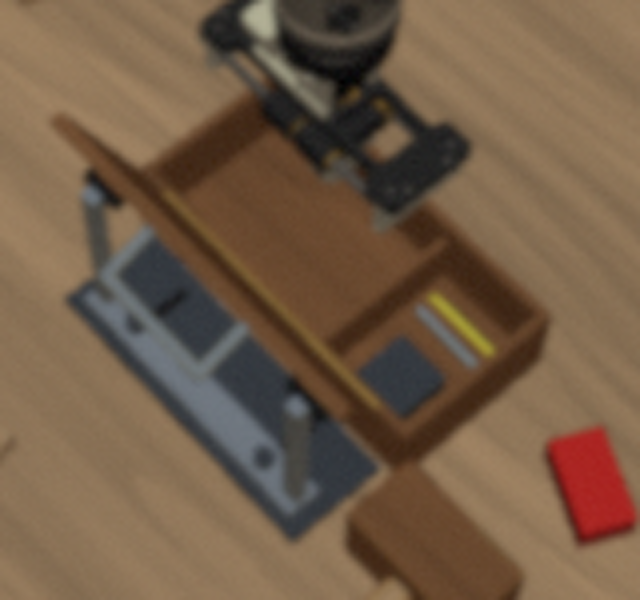

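The lid rests against both pads with the tool clear. I'm now going over the cork block to measure it.

Request:
{"method": "send_rows", "body": {"plan": [[[-0.0135,0.032,0.0],[0,0,0],0],[[-0.0135,0.032,0.0],[0,0,0],0],[[-0.0135,0.032,0.0],[0,0,0],0],[[-0.0135,0.032,0.0],[0,0,0],0],[[-0.0135,0.032,0.0],[0,0,0],0],[[-0.0135,0.032,0.0],[0,0,0],0],[[-0.0135,0.032,0.0],[0,0,0],0],[[-0.0135,0.032,0.0],[0,0,0],0],[[-0.0135,0.032,0.0],[0,0,0],0],[[-0.0135,0.032,0.0],[0,0,0],0],[[0,0,0],[0,0,0],0],[[0,0,0],[0,0,0],0]]}}

```text
time: 15.85
tool_pos: [0.4139, 0.3459, 0.2231]
tool_rot: [-3.141, 0.0, 3.077]
contact_force: [0.1, -0.0, 0.7]
opening: 0.0896
```

```bash
python3 - <<'E'
from h import *
c=shot('wrist','wrist7'); o=robot.observe(); print(o['tool_pos'],o['tool_rot'],o['qpos'],proj(c,[[.414,.347,.03]]))
E
```

```text
[0.41419571 0.34519113 0.22327503] [-3.14134106e+00  3.56450419e-04  3.07603210e+00] [ 5.52848375e-01  3.70683453e-01  1.49084657e+00 -4.29697104e-04
  1.27991808e+00 -9.52264153e-01] [[322.02421032 215.10529641]]
```

View pics/wrist7.png

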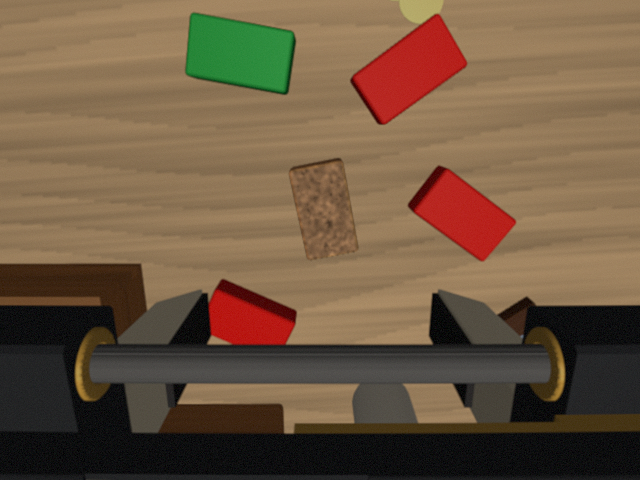

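```bash
python3 - <<'E'
from h import *
np.set_printoptions(precision=4,suppress=True)
c=load('wrist7')
Q=np.array([onz(c,p,.03)[:2] for p in [(291,171),(343,163),(357.5,250),(307,259.5)]])
print(Q,Q.mean(0),[np.linalg.norm(Q[i]-Q[(i+1)%4]) for i in range(4)])
e=Q[2]-Q[1]+Q[3]-Q[0]; print('yaw',np.arctan2(e[1],e[0]))
R=np.array([onz(c,p,.03)[:2] for p in [(409,207),(441,167),(515,220),(484,261)]]);print('red',R)
E
```

```text
[[0.3757 0.3241]
 [0.372  0.3667]
 [0.4465 0.3755]
 [0.4523 0.3316]] [0.4116 0.3495] [np.float64(0.042771115133083924), np.float64(0.07506458540151725), np.float64(0.04430106674865099), np.float64(0.07697575703683877)]
yaw 0.10804376513965096
red [[0.4117 0.4199]
 [0.3802 0.4462]
 [0.4286 0.5096]
 [0.4636 0.4849]]
```

Request:
{"method": "send_rows", "body": {"plan": [[[-0.001,0.002,-0.03],[0,0,0.087],60],[[-0.001,0.002,-0.03],[0,0,0.087],60],[[0,0,-0.035],[0,0,0],60],[[0,0,-0.035],[0,0,0],60],[[0,0,-0.03],[0,0,0],60],[[0,0,-0.028],[0,0,0],60],[[0,0,-0.02],[0,0,0],60],[[0,0,-0.01],[0,0,0],60],[[0,0,0],[0,0,0],60],[[0,0,0],[0,0,0],255],[[0,0,0],[0,0,0],255],[[0,0,0],[0,0,0],255],[[0,0,0],[0,0,0],255],[[0,0,0],[0,0,0],255],[[0,0,0],[0,0,0],255],[[0,0,0],[0,0,0],255]], "newtons": 20}}

```text
time: 17.5
tool_pos: [0.4119, 0.3496, 0.0067]
tool_rot: [3.141, 0.002, -3.033]
contact_force: [-0.2, -1.5, 6.3]
opening: 0.046
```

Request:
{"method": "send_rows", "body": {"plan": [[[0,0,0.01],[0,0,0],255],[[0,0,0.02],[0,0,0],255],[[0,0,0.03],[0,0,0],255],[[0,0,0.04],[0,0,0],255],[[0,0,0.04],[0,0,0],255],[[0,0,0.02],[0,0,0],255],[[0,0,0],[0,0,0],255],[[0,0,0],[0,0,0],255]]}}

```text
time: 18.3
tool_pos: [0.411, 0.3491, 0.1655]
tool_rot: [3.142, -0.0, -3.033]
contact_force: [0.1, -0.6, -1.8]
opening: 0.0461
```

```bash
python3 - <<'E'
from h import *
c=shot('wrist','wrist8'); c=shot('side','side8'); o=robot.observe(); print(o['tool_pos'],o['tool_rot'],o['contact_force'],o['opening'])
b=cv2.imread('pics/side8.png'); cv2.imwrite('pics/z11.png',cv2.resize(b[90:240,160:360],None,fx=4,fy=4,interpolation=cv2.INTER_CUBIC))
E
```

```text
[0.41048991 0.34870526 0.1641897 ] [-3.14029924e+00 -2.82865634e-03 -3.03337290e+00] [ 0.13544159  0.15412761 -1.33875961] 0.046082842563466134
```

View pics/z11.png

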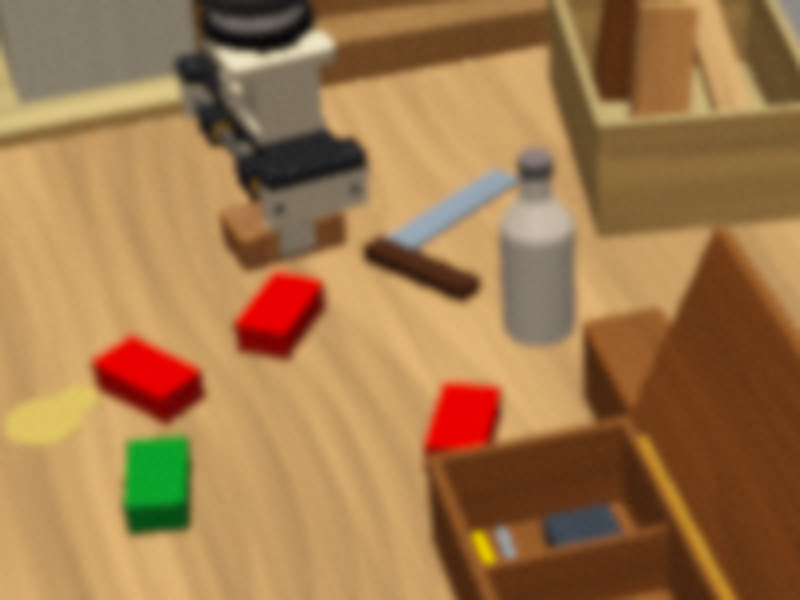

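View pics/wrist8.png

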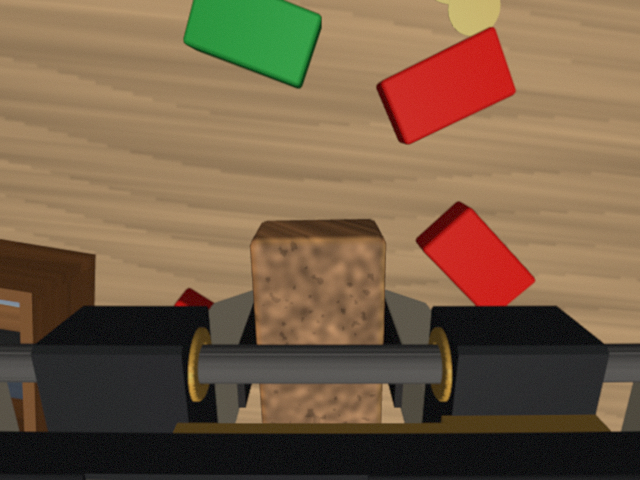

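The block is held level, with a 46 mm opening. I'm carrying it over the large compartment, aligned with the box.

Request:
{"method": "send_rows", "body": {"plan": [[[0.0093,-0.0303,0],[0,0,-0.0144],255],[[0.0093,-0.0303,0],[0,0,-0.0144],255],[[0.0093,-0.0303,0],[0,0,-0.0144],255],[[0.0093,-0.0303,0],[0,0,-0.0144],255],[[0.0093,-0.0303,0],[0,0,-0.0144],255],[[0.0093,-0.0303,0],[0,0,-0.0144],255],[[0.0093,-0.0303,0],[0,0,-0.0144],255],[[0.0093,-0.0303,0],[0,0,-0.0144],255],[[0.0093,-0.0303,0],[0,0,-0.0144],255],[[0.0093,-0.0303,0],[0,0,-0.0144],255],[[0.0093,-0.0303,0],[0,0,-0.0144],255],[[0.0093,-0.0303,0],[0,0,-0.0144],255],[[0,0,0],[0,0,0],255],[[0,0,0],[0,0,0],255],[[0,0,0],[0,0,0],255]]}}

```text
time: 19.9
tool_pos: [0.5222, -0.0135, 0.1648]
tool_rot: [3.141, -0.002, 3.078]
contact_force: [-0.3, 0.1, -0.8]
opening: 0.0458
```

```bash
python3 - <<'E'
from h import *
c=shot('wrist','wrist9'); c=shot('side','side9'); o=robot.observe(); print(o['tool_pos'],o['tool_rot'],o['contact_force'],o['opening'])
b=cv2.imread('pics/side9.png'); cv2.imwrite('pics/z12.png',cv2.resize(b[140:290,220:420],None,fx=4,fy=4,interpolation=cv2.INTER_CUBIC))
E
```

```text
[ 0.52250072 -0.01331576  0.1653288 ] [ 3.14122849e+00 -1.07789240e-03  3.07839633e+00] [ 0.65818809 -0.04438711 -0.81897099] 0.045740925327232104
```

View pics/z12.png

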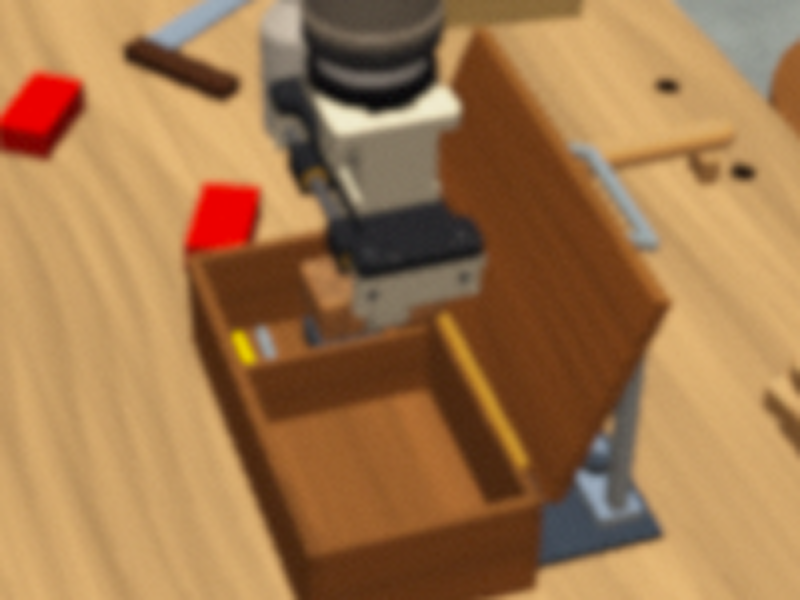

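View pics/wrist9.png

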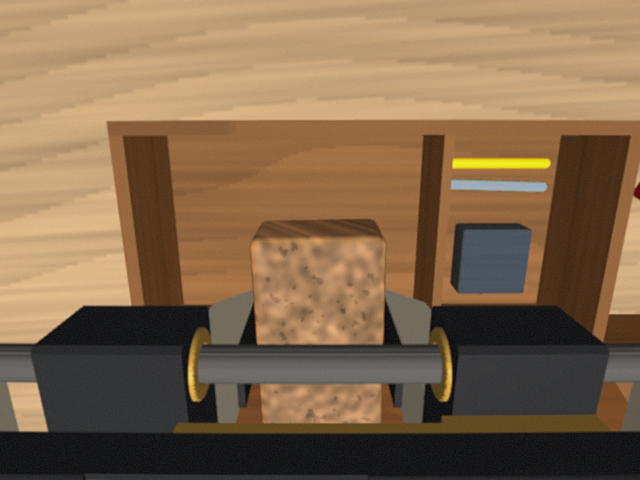

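```bash
python3 - <<'E'
from h import *
np.set_printoptions(precision=4,suppress=True)
c=load('wrist9'); th=-.063; ctr=np.array([.5245,.0223]); R=np.array([[np.cos(th),-np.sin(th)],[np.sin(th),np.cos(th)]])
def b(p,z): return R.T@(onz(c,p,z)[:2]-ctr)*1000
print('FR outer corner',b((108,122),.08),'left wall inner top',b((124,136),.08),b((143,300),.08),'front outer right',b((638,122),.08))
print('divider',b((422,136),.07),b((444,136),.07)); print('floor corners',b((168,137),.008),b((420,137),.008),b((183,300),.008))
print('TCP',R.T@(np.array([.5225,-.0133])-ctr)*1000)
E
```

```text
FR outer corner [ -76.5045 -152.8393] left wall inner top [ -68.9937 -144.9253] [  29.0371 -145.7172] front outer right [-76.7393 139.1114]
divider [-68.3357  21.932 ] [-68.3612  34.6094]
floor corners [ -65.8069 -145.3688] [-65.5496  35.1592] [  60.586  -145.9156]
TCP [  0.2453 -35.6553]
```

The box walls agree within 3 mm. I'm descending to a few mm above the floor, then feeling for contact.

Request:
{"method": "send_rows", "body": {"plan": [[[0,0,-0.03],[0,0,0],255],[[0,0,-0.03],[0,0,0],255],[[0,0,-0.03],[0,0,0],255],[[0,0,-0.025],[0,0,0],255],[[0,0,-0.015],[0,0,0],255],[[0,0,-0.008],[0,0,0],255],[[0,0,-0.005],[0,0,0],255],[[0,0,0],[0,0,0],255],[[0,0,0],[0,0,0],255]]}}

```text
time: 20.9
tool_pos: [0.5235, -0.0143, 0.0235]
tool_rot: [-3.142, 0.001, 3.077]
contact_force: [1.1, -0.1, -0.9]
opening: 0.0459
```

Request:
{"method": "send_rows", "body": {"plan": [[[0,0,-0.002],[0,0,0],255],[[0,0,-0.002],[0,0,0],255],[[0,0,0],[0,0,0],255]]}}

```text
time: 21.2
tool_pos: [0.523, -0.0144, 0.0188]
tool_rot: [3.142, 0.0, 3.077]
contact_force: [-0.6, -0.0, -0.8]
opening: 0.0458
```

Request:
{"method": "send_rows", "body": {"plan": [[[0,0,-0.0015],[0,0,0],255],[[0,0,-0.0015],[0,0,0],255],[[0,0,0],[0,0,0],255]]}}

```text
time: 21.5
tool_pos: [0.5229, -0.0143, 0.0155]
tool_rot: [3.141, -0.0, 3.077]
contact_force: [-0.3, 0.4, -0.3]
opening: 0.046
```

Request:
{"method": "send_rows", "body": {"plan": [[[0,0,-0.001],[0,0,0],255],[[0,0,0],[0,0,0],255]]}}

```text
time: 21.7
tool_pos: [0.5231, -0.0143, 0.0147]
tool_rot: [3.141, 0.0, 3.077]
contact_force: [-0.3, -0.6, -0.6]
opening: 0.0459
```

Request:
{"method": "send_rows", "body": {"plan": [[[0,0,-0.001],[0,0,0],255],[[0,0,0],[0,0,0],255]]}}

```text
time: 21.9
tool_pos: [0.5231, -0.0144, 0.0146]
tool_rot: [3.142, 0.001, 3.077]
contact_force: [-2.5, 0.1, 7.4]
opening: 0.0458
```

Request:
{"method": "send_rows", "body": {"plan": [[[0,0,-0.001],[0,0,0],255],[[0,0,0],[0,0,0],255]]}}

```text
time: 22.1
tool_pos: [0.5231, -0.0144, 0.0146]
tool_rot: [-3.141, 0.001, 3.077]
contact_force: [-6.3, 0.4, 17.9]
opening: 0.0458
```

Contact with the floor came at the expected height. I'm relaxing the press, releasing gently and leaving upward.

Request:
{"method": "send_rows", "body": {"plan": [[[0,0,0.0015],[0,0,0],255],[[0,0,0],[0,0,0],255],[[0,0,0],[0,0,0],80],[[0,0,0],[0,0,0],80],[[0,0,0],[0,0,0],80],[[0,0,0],[0,0,0],80],[[0,0,0],[0,0,0],80],[[0,0,0],[0,0,0],80],[[0,0,0.005],[0,0,0],80],[[0,0,0.01],[0,0,0],80],[[0,0,0.03],[0,0,0],80],[[0,0,0.04],[0,0,0],80],[[0,0,0.05],[0,0,0],80],[[-0.03,0,0.04],[0,0,0],80],[[-0.04,0,0.02],[0,0,0],80],[[-0.03,0,0],[0,0,0],80],[[0,0.04,0],[0,0,0],80],[[0,0.04,0],[0,0,0],80],[[0,0,0],[0,0,0],80]]}}

```text
time: 24.0
tool_pos: [0.4225, 0.0689, 0.2105]
tool_rot: [3.14, 0.002, 3.081]
contact_force: [-0.2, -0.8, -0.1]
opening: 0.063
```

```bash
python3 - <<'E'
from h import *
np.set_printoptions(precision=4,suppress=True)
c=shot('scene','scene10'); d=shot('side','side10'); o=robot.observe(); print(o['tool_pos'],o['contact_force'],o['opening'])
b=cv2.imread('pics/side10.png'); cv2.imwrite('pics/z13.png',cv2.resize(b[140:290,220:420],None,fx=4,fy=4,interpolation=cv2.INTER_CUBIC))
b=cv2.imread('pics/scene10.png'); cv2.imwrite('pics/z14.png',cv2.resize(b[190:340,240:440],None,fx=4,fy=4,interpolation=cv2.INTER_CUBIC))
E
```

```text
[0.4229 0.0662 0.21  ] [-0.0308 -0.5433  0.019 ] 0.06325094160505164
```

View pics/z13.png

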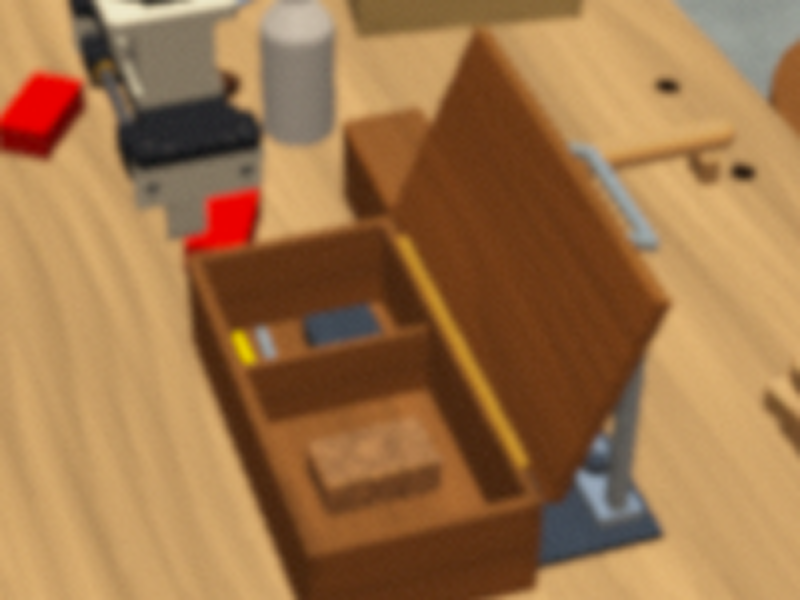

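View pics/z14.png

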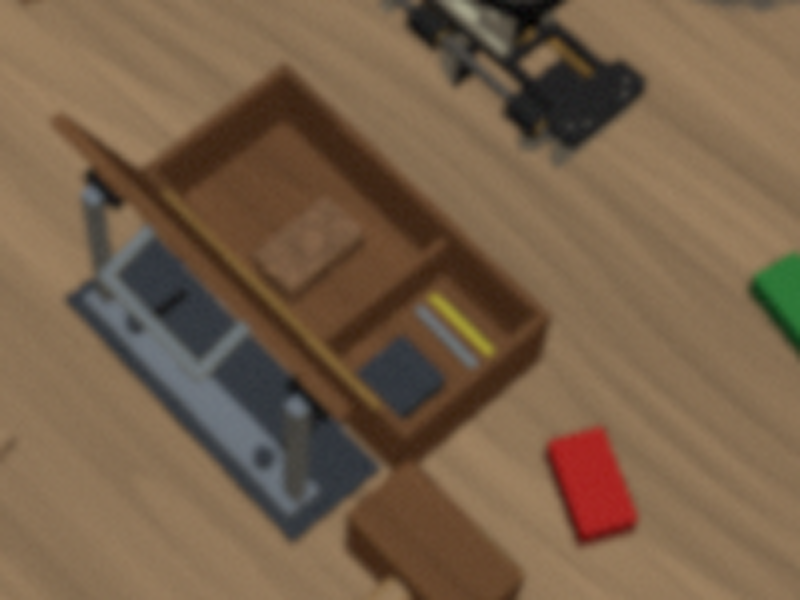

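View pics/scene10.png

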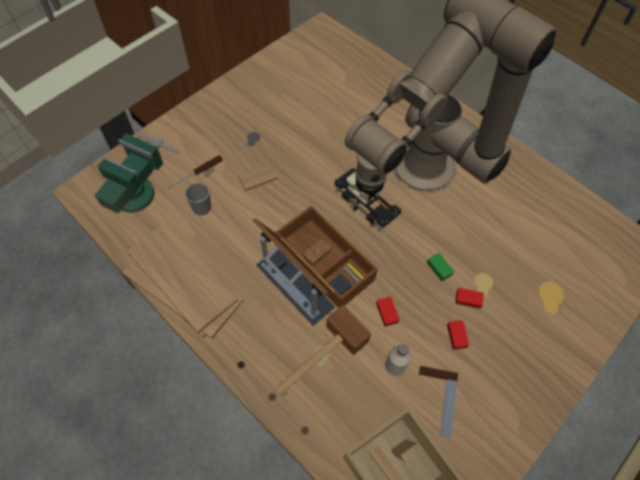

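The block lies flat in the large compartment. The lid edge is in the same pixels as when it was released (zoomed corner at 668,300), and the other things haven't moved. I'm handing in.

```bash
python3 -c "
from h import *
a=cv2.imread('pics/side6.png')[150:230,340:390].astype(int);b=cv2.imread('pics/side10.png')[150:230,340:390].astype(int);print('lid diff',abs(a-b).mean(),abs(a-b).max())
print(robot.hand_in())"
```

```text
lid diff 1.9658333333333333 77
the job is handed in; nothing more can be done
None
```

The cork sanding block is lying flat in the large compartment, with the lid resting on its stop. I handed the job in at about 24 s; no verdict was reported.

**Lid:** I gripped the handle and swung the lid to about 1.4 rad, then pushed its inner face in millimetre steps until it met the pads. The push force rose from about 3.5 N to 9 N, which I take as about 6 N on the pads. I held that for half a second and backed off.

**Block:** I gripped it with a 46 mm opening, carried it level and lowered it. It touched the floor at the expected height, with up to 18 N on the tool in the last step down. I eased off before letting go.

**Last checks:**
- The pictures show the block flat and clear of the walls, the tool clear of everything, and nothing else on the bench visibly moved.
- The lid edge was in the same place as when I released it. A picture comparison just before handing in differed by 2 grey levels on average. It reached 77 at the most in a few pixels, which I didn't trace.
- I could not measure the force left on the pads after release. I am relying on the stiff hinge to hold it.
- The box position agreed between views to about 3 mm. The divider came out about 4 mm off, and I left it because there was enough room.

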